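# Find the full rivet tin and set it on the block

### The arm

A 6-joint arm with a two-finger parallel gripper is mounted at the origin on the work surface. World frame = base frame: x ahead of the robot, y to its left, z up, the work surface at z = 0. Lengths are in mm, angles in rad, forces in N, time in s.
With the tool pointing down it reaches from about 275 to 975 mm from the base axis. Payload 8.4 kg.
Tool frame: the origin (TCP) lies midway between the tips of the shut fingers; the grasp point (between the pads) lies manip.grip_depth behind it (manip.grip_depth is the distance from the TCP to the grasp point, in mm); z points along the fingers, y is the direction in which the jaws open and shut (so a half turn about z gives the same grasp; the last joint's range is limited). The gripper opens to 92 mm and grips with 3 to 60 N. Pads are 20 mm wide; open, the fingers measure 128 mm over their backs; the gripper's body (75 mm by 189 mm) begins 69 mm behind the grasp point.
Start: joints at [-1.216, 0.353, 1.633, -0, 1.155, -0.002], TCP at [218.297, -585.64, 214.583] pointing down, gripper open.
Joint ranges: [-2.63, 2.63], [-0.92, 2.1], [0.06, 2.66], [-1.3, 4.44], [0, 2.69], [-3.02, 3.02]. Speed limits (rad/s): [2.22, 2.22, 2.79, 3.14, 3.14, 3.14].

### API

Orientations are given as a unit quaternion [w, x, y, z].
In Python, from bench import manip, read_camera, get_calibration, spotter gives the robot as it stands. The module is installed in compiled form; this text tells all that it offers.
- The arm moves only by the shell command python3 -m jog 'ROWS' [FORCE]. ROWS is a JSON object of lists of equal length, an entry for each row: "translation": the shift along the world's x, y, z in units of 50 mm (1.0 is 50 mm), a list of three; "twist": the turn about the world's z in units of 6 degrees (1.0 is 6 degrees); "grip": the opening in per cent of the stroke, from 0 (shut) to 100 (fully open). In form: {"translation": [[x, y, z], ...], "twist": [twist, ...], "grip": [grip, ...]}. A call has 1 to 5 rows; each row is the pose to reach, as a shift and turn from the pose commanded when the call began; what a row does not reach only later rows make up. A row lasts 1/8 s, in which the tool goes at most 62.5 mm and 10.7 degrees, less where a joint would pass 70% of its speed; a pose out of reach is approached as far as the arm can. A call with a gripper value outside its range is refused whole. The fingers move at their own pace and stop on an object; FORCE is the grip in N (left out, the last holds). Time passes only in rows, so rows that repeat a pose let the fingers close. It gives the time, the measured TCP pose, the force and the opening at its end, in the units of the state.
- manip.sense(): the state, without advancing time (a new reading comes with each control period).
- read_camera(name): name is "scene" or "top" or "wrist"; returns (picture, depth): 420x560x3 uint8, red, green, blue; 420x560 float32, mm along the optical axis (not along the pixel's ray), 0 where there is no reading.
- get_calibration(name): a dict with "vfov" (degrees; the focal length in pixels is half the picture's height over the tangent of half this angle, whatever the lens; pixels are square), "cx", "cy" (the principal point, pixels), "origin" and "rotation" of the camera in the world. Camera axes: x right, y up, looking along -z (the intrinsics and any distortion apply to the point x, -y, -z); pixel columns grow to the right and rows downward; lengths in mm; the calibration is good to about 2 mm. A picture is of the moment at which its call begins: read the wrist's pose just before it. get_calibration takes no time and is no camera call; for the wrist camera it gives the pose at the moment of the call.
- manip.close_job(): hands the job in, once; it reports no verdict.
Trained networks look in the newest picture that a camera, given by its name, has taken for a name from the list of things; names that differ only in an ending like _2 or _b are one class to them, and where a whole thing is asked for, a point or a joint stands for the part that bears it (a point fixed in the world has none). Each returns a list of dicts, best first, with "score" (0 to 1); they miss things now and then, are a little off and sometimes report something else, mostly with a low value. They report only what shows in the picture. A call takes as long as a camera call. They do not tell look-alikes from the thing itself.
- spotter.recognise(camera, target): "box" ([left, top, width, height] in pixels, round what is visible of it).
The state is a dict: "time": time; "joint_positions": joint angles; "dq": joint speeds; "tau": joint torques, N m; "eef_pos": TCP position; "tool_rot": TCP orientation; "ft_force": force on the tool from outside, world axes, zero at the start; "torque": the same for the moment, N m; "gripper_width": opening from 0.0 (shut) to 1.0 (fully open).
Only numpy, scipy, OpenCV 4.12 (cv2) and the standard library are available. Lean on these libraries where they do the work, as an engineer would, in place of code of your own. Each camera call takes 0.05 s, during which the arm holds its last target. There are 200 camera calls.

### The job

One of the three matching small metal tins on the bench is full of copper rivets and the other two are empty: lift them to feel which is the heavy one. Set only the full tin down gently, upright, in the middle of the round wooden block and let go; put any empty tin you lifted back upright where it stood.

Things in the scene. Friction and masses are not known exactly. Their poses are not given: they have to be found in the camera images.
- tin_a: one of three outwardly identical closed round tins of plain bright metal: body 54 mm diameter and 66 mm high, with a smaller dark lid (48 mm diameter, 6 mm thick, bright disc in its middle) fixed on top, 72 mm high in all. Rigid, does not open. Origin: centre of its underside; z up. Starts standing on the bench. Any of the three may be the full one: that weighs 600 to 760 g; each of the two empty ones 70 to 105 g
- tin_b: one of three outwardly identical closed round tins of plain bright metal: body 54 mm diameter and 66 mm high, with a smaller dark lid (48 mm diameter, 6 mm thick, bright disc in its middle) fixed on top, 72 mm high in all. Rigid, does not open. Origin: centre of its underside; z up. Starts standing on the bench. Any of the three may be the full one: that weighs 600 to 760 g; each of the two empty ones 70 to 105 g
- tin_c: one of three outwardly identical closed round tins of plain bright metal: body 54 mm diameter and 66 mm high, with a smaller dark lid (48 mm diameter, 6 mm thick, bright disc in its middle) fixed on top, 72 mm high in all. Rigid, does not open. Origin: centre of its underside; z up. Starts standing on the bench. Any of the three may be the full one: that weighs 600 to 760 g; each of the two empty ones 70 to 105 g
- block: the round end-grain slice of log with dark bark-brown sides and pale flat top, 160 mm diameter, 40 mm high, fixed to the bench. Origin: centre of its underside, so the middle of its top is 40 mm above the origin; z up
Mind the look-alikes: they are no part of the job. What is shaped like the tin_b but red is not meant.

How it is judged:
By the outcome, as a careful person would: the job done as asked, in the order asked, and still so for the second after the job is handed in, with the robot touching nothing.
It also fails if it takes over 72 s, if anything falls off the work surface, if the arm or the gripper's body presses on something with over 40 N, if the wrist force passes 120 N, or if a joint passes its speed limit or range.

## Working session

There is one attempt and no reset: what is moved stays moved. The work goes in short steps, Python scripts to look and compute and a shell command to move; the robot and the scene stay as the last step left them, time stands still between calls to the robot, and variables do not carry over. Pictures are saved under pics/ and viewed, about 8 in all and at most 12, crops included, and the job is handed in when it is done.

```bash
mkdir -p pics; cat > h.py <<'E'
import numpy as np,cv2
from bench import manip,read_camera,get_calibration,spotter
def world(c,u,v,d):
    f=210/np.tan(np.radians(c['vfov'])/2)
    p=np.array([(u-c['cx'])/f*d,-(v-c['cy'])/f*d,-d])
    return np.array(c['rotation']).reshape(3,3)@p+np.array(c['origin'])
def cloud(c,dep):
    v,u=np.mgrid[:420,:560]; f=210/np.tan(np.radians(c['vfov'])/2)
    P=np.stack([(u-c['cx'])/f*dep,-(v-c['cy'])/f*dep,-dep],-1)
    return P@np.array(c['rotation']).reshape(3,3).T+np.array(c['origin'])
E
python3 - <<'E'
from h import *
s=manip.sense();print(s,manip.grip_depth)
for n in('top','scene'):
    im,d=read_camera(n);c=get_calibration(n);print(c)
    np.savez(n,im=im,d=d)
    cv2.imwrite(f'pics/{n}0.png',im[...,::-1])
    for t in('tin_a','block'):
        for b in spotter.recognise(n,t):print(n,t,b)
E
```

```text
{'time': 0.0, 'joint_positions': array([-1.21638044e+00,  3.53652797e-01,  1.63412956e+00, -5.12658747e-06,
        1.15517750e+00, -2.40464941e-03]), 'dq': array([ 1.73428258e-03,  1.79896247e-03,  6.82306187e-04,  2.83378349e-06,
       -1.02503814e-03, -7.67882331e-04]), 'tau': array([-2.00965667e-03, -5.93845081e+01, -3.34214544e+01,  6.96107768e-02,
        2.35223566e-02, -1.17080167e-04]), 'eef_pos': array([ 218.13654522, -585.17569242,  213.86274056]), 'tool_rot': array([-6.72627959e-04,  9.84126644e-01,  1.77466281e-01, -1.22005248e-04]), 'ft_force': array([-0.08717153,  0.87197042,  0.00216441]), 'torque': array([ 0.03913331, -0.02979201, -0.05192907]), 'gripper_width': 1.0025213045917236} 18.700000000000003
{'vfov': 52.88150698933113, 'cx': 276.621091593129, 'cy': 210.59791123431373, 'origin': array([470.16457795,  18.97246932, 925.77401131]), 'rotation': array([-0.702948  , -0.05191667,  0.04146544,  0.70813091])}
top tin_a {'box': [139.6, 201.2, 34.4, 30.6], 'score': 0.88}
top tin_a {'box': [264.7, 259.5, 24.3, 27.7], 'score': 0.8}
top tin_a {'box': [253.8, 157.1, 29.1, 29.0], 'score': 0.6}
top tin_a {'box': [186.1, 180.3, 31.2, 29.4], 'score': 0.57}
top block {'box': [349.9, 208.4, 78.1, 74.6], 'score': 0.85}
{'vfov': 56.752333249772995, 'cx': 273.000999453309, 'cy': 211.44662503161717, 'origin': array([764.71934503, 407.14299209, 660.75619176]), 'rotation': array([0.24362547, 0.0704693 , 0.29907636, 0.9199098 ])}
scene tin_a {'box': [326.3, 319.4, 41.0, 46.1], 'score': 0.97}
scene tin_a {'box': [306.5, 180.6, 31.7, 38.2], 'score': 0.9}
scene tin_a {'box': [209.6, 231.4, 32.9, 43.5], 'score': 0.85}
scene tin_a {'box': [273.7, 279.9, 30.8, 48.9], 'score': 0.68}
scene block {'box': [208.2, 115.8, 70.9, 64.2], 'score': 0.74}
```

```bash
sed -i "s/np.array(c\['rotation'\]).reshape(3,3)/Q(c['rotation'])/" h.py; cat >> h.py <<'E'
from scipy.spatial.transform import Rotation
def Q(q): return Rotation.from_quat(np.roll(q,-1)).as_matrix()
E
python3 - <<'E'
from h import *
z=np.load('top.npz');im,d=z['im'],z['d'];c=get_calibration('top')
P=cloud(c,d)
m=((P[...,2]>20)&(d>0)&(P[...,0]>200)).astype(np.uint8)
n,l,st,ce=cv2.connectedComponentsWithStats(m)
for i in range(1,n):
    if st[i,4]>60:
        p=P[l==i];zt=np.percentile(p[:,2],90);t=p[p[:,2]>zt-6]
        (cxy,r)=cv2.minEnclosingCircle(t[:,:2].astype(np.float32))
        print(st[i],'z',zt.round(),'circ',np.round(cxy),round(r),'med',np.median(t,0).round(),'rgb',im[l==i].mean(0).round())
cv2.imwrite('pics/t1.png',cv2.resize(im[120:320,110:450,::-1],None,fx=2.3,fy=2.3,interpolation=3))
E
```

```text
[  52   47  111   76 5166] z 69.0 circ [870. 400.] 132 med [866. 415.  68.] rgb [67. 48. 33.]
[ 470   56   83  129 5624] z 107.0 circ [ 768. -452.] 130 med [ 780. -460.  105.] rgb [147. 146. 130.]
[ 311   58  117   38 1282] z 27.0 circ [ 882. -175.] 132 med [ 880. -141.   25.] rgb [107.  25.  18.]
[252  67  25  39 736] z 129.0 circ [854.  58.] 13 med [852.  58. 130.] rgb [69. 39.  6.]
[ 187  120   42   43 1409] z 42.0 circ [745. 182.] 47 med [744. 181.  40.] rgb [69. 71. 65.]
[255 155  26  30 616] z 74.0 circ [674.  52.] 26 med [674.  51.  72.] rgb [157. 157. 142.]
[ 79 164  19  17 105] z 23.0 circ [679. 448.] 23 med [678. 448.  21.] rgb [167. 165. 146.]
[187 178  30  29 648] z 74.0 circ [627. 189.] 27 med [628. 190.  72.] rgb [160.  43.  33.]
[ 529  181   31   71 1584] z 33.0 circ [ 575. -551.] 74 med [ 566. -544.   30.] rgb [ 29.  69. 111.]
[140 202  32  28 687] z 74.0 circ [578. 287.] 27 med [579. 286.  72.] rgb [149. 149. 134.]
[ 351  207   78   76 4664] z 42.0 circ [ 516. -205.] 80 med [ 515. -204.   40.] rgb [196. 146.  74.]
[   0  212   49   88 3599] z 189.0 circ [503. 511.] 54 med [495. 506. 192.] rgb [88. 69. 21.]
[263 260  28  28 592] z 74.0 circ [454.  31.] 26 med [456.  31.  72.] rgb [173. 172. 156.]
[  34  284   50   45 1053] z 60.0 circ [396. 480.] 46 med [392. 490.  59.] rgb [45. 46. 42.]
[   0  374   66   33 1828] z 79.0 circ [226. 525.] 34 med [226. 496.  95.] rgb [144.  93.  42.]
```

View pics/t1.png

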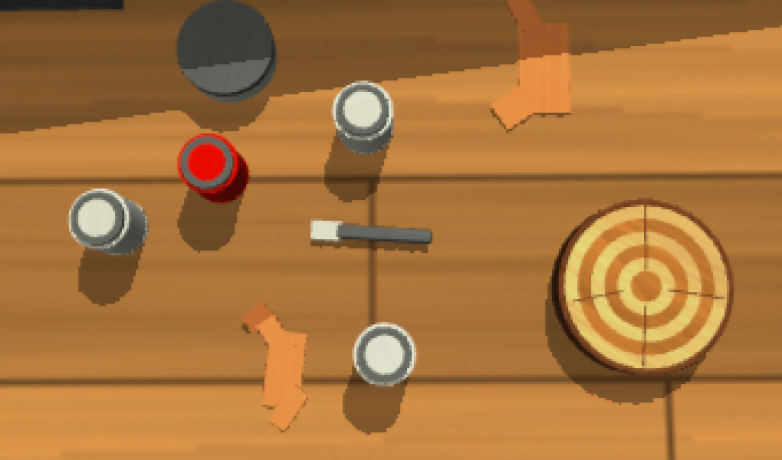

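View pics/scene0.png

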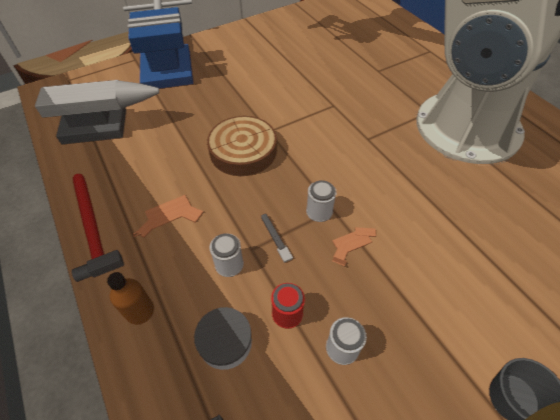

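The top crop shows three bright tins at (100,218), (363,110) and (384,353), with a red look-alike at (207,163) that doesn't fit. The block is at (645,287). In the scene view the plain tins are at (345,340), (227,254) and (321,200), and the red one is at (288,305). I'll start with the nearest plain tin, at about (455,31) mm.

```bash

python3 -m jog '{"translation":[[0.3,0.8,0],[0.62,1.64,0],[0.95,2.47,0],[1.27,3.3,0],[1.58,4.11,0]],"twist":[0,0,0,0,0],"grip":[100,100,100,100,100]}' 30
python3 -m jog '{"translation":[[0.32,0.82,0],[0.64,1.64,0],[0.95,2.47,-0.2],[1.27,3.3,-0.4],[1.58,4.11,-0.6]],"twist":[0,0,0,0,0],"grip":[100,100,100,100,100]}'
python3 -m jog '{"translation":[[0.42,1.0,-0.2],[0.85,2.1,-0.5],[1.25,3.2,-0.8],[1.58,4.11,-1.0],[1.58,4.11,-1.0]],"twist":[0,0,0,0,0],"grip":[100,100,100,100,100]}'
cat > w.py <<'E'
from h import *
import sys
s=manip.sense();c=get_calibration('wrist');im,d=read_camera('wrist')
print(s['time'],s['eef_pos'].round(1),s['ft_force'].round(2))
cv2.imwrite(f'pics/{sys.argv[1]}.png',im[...,::-1])
P=cloud(c,d);m=((d>0)&(P[...,2]>60)&(P[...,2]<85)).astype(np.uint8)
n,l,st,ce=cv2.connectedComponentsWithStats(m)
for i in range(1,n):
    if st[i,4]>150:
        t=P[l==i];h=np.median(t[:,2]);x=cv2.minEnclosingCircle(t[abs(t[:,2]-h)<4][:,:2].astype(np.float32))
        print(st[i],h.round(1),np.round(x[0],1),round(x[1],1),im[l==i].mean(0).round())
E
python3 w.py w0
```

```text
time: 0.92
eef_pos: [297.6, -378.8, 214.6]
tool_rot: [0.0, 0.984, 0.177, 0.0]
ft_force: [0.2, -0.3, 0.5]
gripper_width: 1.002
time: 1.55
eef_pos: [376.8, -173.3, 184.6]
tool_rot: [0.0, 0.984, 0.177, 0.0]
ft_force: [0.2, -0.6, 0.4]
gripper_width: 1.002
time: 2.17
eef_pos: [455.8, 33.5, 134.0]
tool_rot: [-0.0, 0.984, 0.179, -0.0]
ft_force: [0.1, -0.2, 0.1]
gripper_width: 0.999
2.175 [455.8  33.5 134. ] [ 0.06 -0.2   0.1 ]
[ 243  186   70   68 3760] 73.3 [454.6  34.1] 25.3 [183. 177. 169.]
```

```bash

python3 -m jog '{"translation":[[0,0.05,-0.4],[0,0.05,-1.0],[0,0.05,-1.6],[0,0.05,-2.0],[0,0.05,-2.2]],"twist":[0,0,0,0,0],"grip":[100,100,100,100,100]}' 35
python3 -m jog '{"translation":[[0,0,0],[0,0,0],[0,0,0],[0,0,0],[0,0,0]],"twist":[0,0,0,0,0],"grip":[100,50,40,40,40]}' 35
python3 -m jog '{"translation":[[0,0,0],[0,0,0],[0,0,0],[0,0,0],[0,0,0]],"twist":[0,0,0,0,0],"grip":[40,40,40,40,40]}' 35
python3 -m jog '{"translation":[[0,0,0.1],[0,0,0.4],[0,0,0.6],[0,0,0.6],[0,0,0.6]],"twist":[0,0,0,0,0],"grip":[40,40,40,40,40]}' 35
python3 -m jog '{"translation":[[0,0,0],[0,0,0],[0,0,0]],"twist":[0,0,0],"grip":[40,40,40]}' 35
```

```text
time: 2.85
eef_pos: [454.7, 32.2, 24.0]
tool_rot: [0.0, 0.984, 0.177, -0.001]
ft_force: [-0.5, 0.4, 0.0]
gripper_width: 1.001
time: 3.48
eef_pos: [455.5, 33.4, 24.9]
tool_rot: [0.0, 0.984, 0.178, 0.0]
ft_force: [0.7, -0.8, 5.1]
gripper_width: 0.588
time: 4.1
eef_pos: [455.6, 33.4, 24.9]
tool_rot: [0.0, 0.984, 0.177, 0.0]
ft_force: [-0.5, -1.3, 5.3]
gripper_width: 0.592
time: 4.72
eef_pos: [455.3, 33.4, 54.7]
tool_rot: [0.0, 0.984, 0.177, 0.0]
ft_force: [-0.0, 0.8, -0.8]
gripper_width: 0.586
time: 5.1
eef_pos: [455.1, 33.4, 54.4]
tool_rot: [-0.0, 0.984, 0.177, -0.0]
ft_force: [0.3, -0.3, -0.9]
gripper_width: 0.588
```

The first tin weighs about 0.9 N, so it's empty. I'll put it back and go to the tin at (674,53).

```bash

python3 -m jog '{"translation":[[0,0,-0.15],[0,0,-0.35],[0,0,-0.5],[0,0,-0.57],[0,0,-0.6]],"twist":[0,0,0,0,0],"grip":[40,40,40,40,40]}' 35
python3 -m jog '{"translation":[[0,0,0],[0,0,0],[0,0,0],[0,0,0],[0,0,0]],"twist":[0,0,0,0,0],"grip":[40,70,100,100,100]}'
python3 -m jog '{"translation":[[0,0,0.2],[0,0,0.8],[0,0,1.5],[0,0,2.1],[0,0,2.3]],"twist":[0,0,0,0,0],"grip":[100,100,100,100,100]}'
python3 -m jog '{"translation":[[0.8,0.07,0],[1.8,0.16,0],[2.8,0.24,0],[3.8,0.33,0],[4.38,0.38,0]],"twist":[0,0,0,0,0],"grip":[100,100,100,100,100]}'
python3 -m jog '{"translation":[[0,0,0],[0,0,0]],"twist":[0,0],"grip":[100,100]}'
python3 w.py w1
```

```text
time: 5.72
eef_pos: [454.9, 33.4, 24.7]
tool_rot: [-0.0, 0.984, 0.177, -0.001]
ft_force: [-7.4, -1.0, 27.7]
gripper_width: 0.588
time: 6.35
eef_pos: [455.4, 33.4, 24.5]
tool_rot: [0.0, 0.984, 0.177, 0.0]
ft_force: [0.3, 0.5, -0.1]
gripper_width: 0.989
time: 6.98
eef_pos: [456.4, 33.4, 141.7]
tool_rot: [0.0, 0.984, 0.177, 0.002]
ft_force: [-0.2, -0.4, 0.4]
gripper_width: 0.995
time: 7.6
eef_pos: [676.0, 52.5, 138.4]
tool_rot: [-0.0, 0.984, 0.177, -0.0]
ft_force: [-0.3, 0.0, -0.1]
gripper_width: 0.999
time: 7.85
eef_pos: [672.8, 52.2, 138.6]
tool_rot: [-0.0, 0.984, 0.177, -0.001]
ft_force: [0.1, 0.4, 0.1]
gripper_width: 0.999
7.85 [672.8  52.2 138.6] [0.13 0.39 0.07]
[337   0  54  14 514] 72.1 [832.9  51.1] 15.8 [79. 49. 22.]
[  55  177   74   68 3919] 73.3 [626.7 190.9] 24.4 [195.  76.  67.]
[ 244  183   70   68 3652] 73.3 [673.7  51.3] 24.0 [197. 192. 185.]
[ 188  395   57   25 1095] 68.0 [456.7  35.1] 27.4 [162. 157. 151.]
```

```bash

python3 -m jog '{"translation":[[0,-0.02,-0.4],[0,-0.02,-1.0],[0,-0.02,-1.6],[0,-0.02,-2.1],[0,-0.02,-2.3]],"twist":[0,0,0,0,0],"grip":[100,100,100,100,100]}' 35
python3 -m jog '{"translation":[[0,0,0],[0,0,0],[0,0,0],[0,0,0],[0,0,0]],"twist":[0,0,0,0,0],"grip":[100,50,40,40,40]}' 35
python3 -m jog '{"translation":[[0,0,0],[0,0,0],[0,0,0],[0,0,0],[0,0,0]],"twist":[0,0,0,0,0],"grip":[40,40,40,40,40]}' 35
python3 -m jog '{"translation":[[0,0,0.1],[0,0,0.4],[0,0,0.6],[0,0,0.6],[0,0,0.6]],"twist":[0,0,0,0,0],"grip":[40,40,40,40,40]}' 35
python3 -m jog '{"translation":[[0,0,0],[0,0,0],[0,0,0]],"twist":[0,0,0],"grip":[40,40,40]}' 35
```

```text
time: 8.52
eef_pos: [672.2, 51.1, 22.1]
tool_rot: [-0.0, 0.984, 0.177, -0.002]
ft_force: [0.7, -0.7, 0.7]
gripper_width: 0.999
time: 9.15
eef_pos: [674.5, 51.3, 25.0]
tool_rot: [0.0, 0.984, 0.177, 0.0]
ft_force: [0.8, -1.9, 1.2]
gripper_width: 0.59
time: 9.78
eef_pos: [674.5, 51.3, 25.0]
tool_rot: [0.0, 0.984, 0.177, 0.0]
ft_force: [-1.9, -0.8, 5.7]
gripper_width: 0.576
time: 10.4
eef_pos: [674.2, 51.3, 54.6]
tool_rot: [-0.0, 0.984, 0.177, -0.0]
ft_force: [-0.3, -0.9, -0.4]
gripper_width: 0.577
time: 10.78
eef_pos: [674.2, 51.4, 54.3]
tool_rot: [-0.0, 0.984, 0.177, -0.0]
ft_force: [-0.7, -0.5, -1.0]
gripper_width: 0.576
```

Empty too. Back it goes, then I'll lift the third to confirm it's the heavy one.

```bash

python3 -m jog '{"translation":[[0,0,-0.15],[0,0,-0.35],[0,0,-0.5],[0,0,-0.57],[0,0,-0.58]],"twist":[0,0,0,0,0],"grip":[40,40,40,40,40]}' 35
python3 -m jog '{"translation":[[0,0,0],[0,0,0],[0,0,0],[0,0,0],[0,0,0]],"twist":[0,0,0,0,0],"grip":[40,70,100,100,100]}'
python3 -m jog '{"translation":[[0,0,0.2],[0,0,0.8],[0,0,1.5],[0,0,2.1],[0,0,2.3]],"twist":[0,0,0,0,0],"grip":[100,100,100,100,100]}'
python3 -m jog '{"translation":[[-0.3,0.8,0],[-0.75,1.8,0],[-1.2,2.9,0],[-1.6,4.0,0],[-1.92,4.71,0]],"twist":[0,0,0,0,0],"grip":[100,100,100,100,100]}'
python3 -m jog '{"translation":[[0,0,0],[0,0,0]],"twist":[0,0],"grip":[100,100]}'
python3 w.py w2
```

```text
time: 11.4
eef_pos: [674.2, 51.3, 25.3]
tool_rot: [-0.0, 0.984, 0.177, -0.0]
ft_force: [0.7, 0.2, -1.0]
gripper_width: 0.574
time: 12.02
eef_pos: [674.3, 51.4, 25.7]
tool_rot: [0.0, 0.984, 0.177, 0.0]
ft_force: [0.9, 0.3, -0.4]
gripper_width: 0.983
time: 12.65
eef_pos: [675.6, 51.5, 143.3]
tool_rot: [0.0, 0.984, 0.177, 0.002]
ft_force: [-0.1, 0.4, -0.1]
gripper_width: 0.997
time: 13.28
eef_pos: [576.8, 289.0, 139.9]
tool_rot: [-0.0, 0.984, 0.178, -0.0]
ft_force: [-0.2, 0.3, 0.9]
gripper_width: 0.998
time: 13.52
eef_pos: [578.2, 286.3, 140.1]
tool_rot: [0.0, 0.984, 0.178, -0.0]
ft_force: [0.3, 0.6, -0.5]
gripper_width: 0.998
13.525 [578.2 286.3 140.1] [ 0.25  0.64 -0.53]
[ 376  168   73   68 3872] 73.2 [626.3 191.2] 24.2 [186.  63.  54.]
[ 240  184   69   67 3612] 73.3 [577.  287.7] 24.1 [189. 184. 175.]
[  0 282  47  27 211] 61.0 [431.  468.9] 21.1 [106. 104. 100.]
```

```bash

python3 -m jog '{"translation":[[-0.01,0.02,-0.4],[-0.01,0.02,-1.0],[-0.01,0.02,-1.6],[-0.01,0.02,-2.1],[-0.01,0.02,-2.32]],"twist":[0,0,0,0,0],"grip":[100,100,100,100,100]}' 45
python3 -m jog '{"translation":[[0,0,0],[0,0,0],[0,0,0],[0,0,0],[0,0,0]],"twist":[0,0,0,0,0],"grip":[100,50,40,40,40]}' 45
python3 -m jog '{"translation":[[0,0,0],[0,0,0],[0,0,0],[0,0,0],[0,0,0]],"twist":[0,0,0,0,0],"grip":[40,40,40,40,40]}' 45
python3 -m jog '{"translation":[[0,0,0.1],[0,0,0.3],[0,0,0.5],[0,0,0.6],[0,0,0.6]],"twist":[0,0,0,0,0],"grip":[40,40,40,40,40]}' 45
python3 -m jog '{"translation":[[0,0,0],[0,0,0],[0,0,0]],"twist":[0,0,0],"grip":[40,40,40]}' 45
```

```text
time: 14.2
eef_pos: [576.7, 286.3, 21.8]
tool_rot: [0.0, 0.984, 0.177, -0.002]
ft_force: [0.1, 0.3, 0.2]
gripper_width: 0.994
time: 14.82
eef_pos: [578.0, 287.9, 25.0]
tool_rot: [0.0, 0.984, 0.178, 0.0]
ft_force: [4.1, -9.2, 5.3]
gripper_width: 0.588
time: 15.45
eef_pos: [578.1, 287.8, 25.0]
tool_rot: [0.0, 0.984, 0.177, 0.0]
ft_force: [0.3, -2.2, 5.6]
gripper_width: 0.574
time: 16.08
eef_pos: [578.1, 288.0, 55.2]
tool_rot: [-0.0, 0.984, 0.177, 0.0]
ft_force: [0.2, -0.1, -6.5]
gripper_width: 0.575
time: 16.45
eef_pos: [577.7, 287.8, 54.3]
tool_rot: [0.0, 0.984, 0.177, -0.0]
ft_force: [1.4, -0.2, -7.2]
gripper_width: 0.572
```

The third tin weighs about 7 N, so it's the full one. I'll carry it high to the block.

```bash

python3 -m jog '{"translation":[[0,0,0.2],[0,0,0.6],[0,0,1.1],[0,0,1.5],[0,0,1.7]],"twist":[0,0,0,0,0],"grip":[40,40,40,40,40]}' 45
python3 -m jog '{"translation":[[-0.03,-0.3,0],[-0.1,-0.8,0],[-0.18,-1.4,0],[-0.25,-2.0,0],[-0.33,-2.6,0]],"twist":[0,0,0,0,0],"grip":[40,40,40,40,40]}'
python3 -m jog '{"translation":[[-0.08,-0.65,0],[-0.16,-1.3,0],[-0.25,-2.0,0],[-0.34,-2.7,0],[-0.43,-3.4,0]],"twist":[0,0,0,0,0],"grip":[40,40,40,40,40]}'
python3 -m jog '{"translation":[[-0.08,-0.65,0],[-0.16,-1.3,0],[-0.24,-1.9,0],[-0.31,-2.5,0],[-0.37,-3.0,0]],"twist":[0,0,0,0,0],"grip":[40,40,40,40,40]}'
python3 -m jog '{"translation":[[-0.06,-0.4,0],[-0.11,-0.84,0],[-0.11,-0.84,0],[-0.11,-0.84,0]],"twist":[0,0,0,0],"grip":[40,40,40,40]}'
python3 - <<'E'
from h import *
for n in('wrist','scene'):
    c=get_calibration(n);im,d=read_camera(n);P=cloud(c,d)
    cv2.imwrite(f'pics/{n}3.png',im[...,::-1])
    m=(d>0)&(abs(P[...,2]-40)<5)&(np.hypot(P[...,0]-516,P[...,1]+204)<100)
    p=P[m];x=cv2.minEnclosingCircle(p[:,:2].astype(np.float32));print(n,m.sum(),np.median(p[:,2]),x,p.min(0).round(1),p.max(0).round(1))
E
```

```text
time: 17.08
eef_pos: [578.5, 288.2, 141.8]
tool_rot: [-0.0, 0.984, 0.177, 0.001]
ft_force: [0.1, -0.2, -6.9]
gripper_width: 0.571
time: 17.7
eef_pos: [559.8, 155.0, 138.5]
tool_rot: [0.0, 0.984, 0.177, -0.001]
ft_force: [0.6, -0.3, -5.6]
gripper_width: 0.57
time: 18.32
eef_pos: [537.8, -14.7, 138.7]
tool_rot: [-0.0, 0.984, 0.177, -0.001]
ft_force: [0.2, 0.5, -6.4]
gripper_width: 0.576
time: 18.95
eef_pos: [519.0, -164.2, 138.7]
tool_rot: [-0.0, 0.984, 0.177, -0.001]
ft_force: [0.9, 0.1, -6.5]
gripper_width: 0.571
time: 19.45
eef_pos: [515.1, -204.0, 139.2]
tool_rot: [-0.0, 0.984, 0.177, -0.0]
ft_force: [-0.6, 0.2, -7.1]
gripper_width: 0.573
wrist 17585 41.59146573244141 ((514.5535888671875, -204.3743438720703), 79.87142181396484) [ 453.3 -283.8   35.1] [ 594.  -125.2   44.1]
scene 2621 39.25374164582411 ((515.1949462890625, -203.59548950195312), 81.50065612792969) [ 434.  -285.1   35. ] [ 594.1 -123.1   42.9]
```

View pics/wrist3.png

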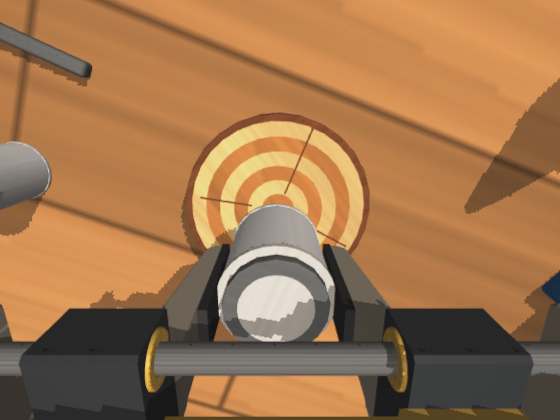

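The picture shows the tin held upright at (275,300), centred over the block's rings at (278,200). All centre estimates agree within 1 mm, so I'll lower it gently.

```bash

python3 -m jog '{"translation":[[0,0,-0.3],[0,0,-0.7],[0,0,-1.1],[0,0,-1.35],[0,0,-1.45]],"twist":[0,0,0,0,0],"grip":[40,40,40,40,40]}' 45
python3 -m jog '{"translation":[[0,0,-0.01],[0,0,-0.02],[0,0,-0.03],[0,0,-0.03]],"twist":[0,0,0,0],"grip":[40,40,40,40]}'
```

```text
time: 20.18
eef_pos: [515.3, -203.7, 66.0]
tool_rot: [-0.0, 0.984, 0.178, -0.001]
ft_force: [0.3, 0.8, -6.3]
gripper_width: 0.575
time: 20.68
eef_pos: [516.0, -204.2, 65.9]
tool_rot: [0.0, 0.984, 0.177, 0.0]
ft_force: [-0.6, 0.6, -7.0]
gripper_width: 0.578
```

```bash

python3 -m jog '{"translation":[[0,0,-0.01],[0,0,-0.02],[0,0,-0.02]],"twist":[0,0,0],"grip":[40,40,40]}'
```

```text
time: 21.05
eef_pos: [515.9, -204.2, 65.0]
tool_rot: [0.0, 0.984, 0.177, 0.0]
ft_force: [-1.3, 0.8, 1.5]
gripper_width: 0.573
```

The load has come off the wrist, so the tin is resting on the block. I'll release and retreat.

```bash

python3 -m jog '{"translation":[[0,0,0],[0,0,0],[0,0,0],[0,0,0],[0,0,0]],"twist":[0,0,0,0,0],"grip":[50,65,80,100,100]}'
python3 -m jog '{"translation":[[0,0,0.1],[0,0,0.5],[0,0,1.1],[0,0,1.7],[0,0,2.2]],"twist":[0,0,0,0,0],"grip":[100,100,100,100,100]}'
python3 -m jog '{"translation":[[0,-0.5,0.5],[-0.5,-1.3,0.8],[-1,-2.3,0.8],[-1.5,-3.3,0.8],[-2,-4.3,0.8]],"twist":[0,0,0,0,0],"grip":[100,100,100,100,100]}'
python3 -m jog '{"translation":[[0,0,0],[0,0,0],[0,0,0]],"twist":[0,0,0],"grip":[100,100,100]}'
python3 - <<'E'
from h import *
c=get_calibration('top');im,d=read_camera('top');P=cloud(c,d)
cv2.imwrite('pics/t4.png',cv2.resize(im[120:320,110:450,::-1],None,fx=2.3,fy=2.3,interpolation=3))
for n,x,y,z in[('T3',455,31,72),('T1',674,52,72),('T2 old',578,287,72),('red',627,190,72),('full',516,-204,112),('block',516,-204,40)]:
    m=(d>0)&(abs(P[...,2]-z-1)<7)&(np.hypot(P[...,0]-x,P[...,1]-y)<90);p=P[m]
    print(n,m.sum(),cv2.minEnclosingCircle(p[:,:2].astype(np.float32)) if len(p) else '',p[:,2].min() if len(p) else '')
E
```

```text
time: 21.68
eef_pos: [515.9, -204.2, 64.6]
tool_rot: [0.0, 0.984, 0.177, 0.0]
ft_force: [-0.4, 0.5, 0.4]
gripper_width: 0.952
time: 22.3
eef_pos: [516.0, -204.2, 176.2]
tool_rot: [0.0, 0.984, 0.177, 0.0]
ft_force: [0.5, -0.1, 0.9]
gripper_width: 1.0
time: 22.92
eef_pos: [414.9, -420.7, 215.2]
tool_rot: [0.0, 0.984, 0.178, 0.0]
ft_force: [0.8, 0.4, 0.6]
gripper_width: 1.003
time: 23.3
eef_pos: [416.4, -418.0, 214.7]
tool_rot: [-0.0, 0.984, 0.178, 0.0]
ft_force: [-0.4, -0.2, 0.7]
gripper_width: 0.997
T3 517 ((455.704345703125, 33.61735534667969), 27.177061080932617) 66.00672190898342
T1 463 ((673.6088256835938, 51.51910400390625), 27.32160186767578) 66.00041481255687
T2 old 35 ((618.3990478515625, 209.23439025878906), 14.647741317749023) 66.20698120580187
red 484 ((627.9073486328125, 190.05467224121094), 27.17953872680664) 66.02219692720962
full 562 ((515.659423828125, -203.48052978515625), 27.470996856689453) 106.02892025753647
block 3809 ((515.8997192382812, -204.79251098632812), 79.9078369140625) 34.02332217055721
```

View pics/t4.png

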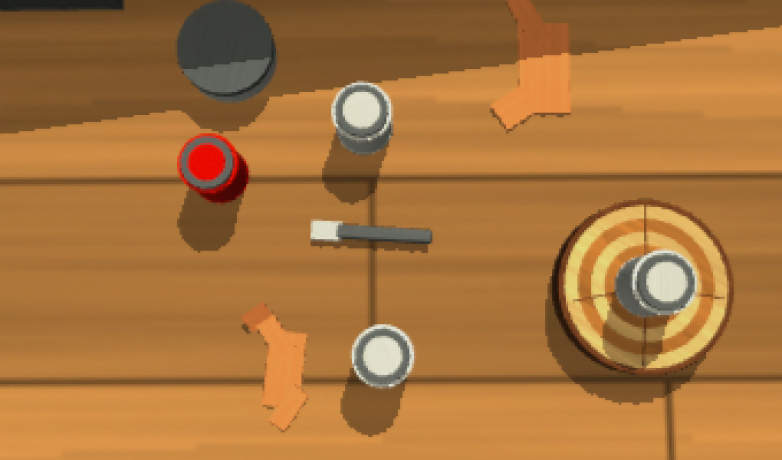

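The full tin stands upright on the middle of the block at (665,283), leaning outward only through perspective. The empties stand at (361,110) and (382,356), where they were.

```bash
python3 -c "from bench import manip;print(manip.close_job())"
```

```text
the job is handed in; nothing more can be done
None
```

The full tin is upright in the middle of the round block and released, and I handed the job in at about 23 s of the 72 s allowed.

- **Which tin:** I lifted all three plain tins. Those at about (455, 33) and (674, 51) mm weighed about 1 N each, so they are empty. The one at (577, 288) mm weighed about 7 N, so it is the full one. I left the red look-alike alone.
- **Final placing:** the last top picture puts the full tin within about 1.5 mm of the block's centre, with its top at the expected height.
- **Empty tins:** both stand upright, within about 3 mm of where they first measured. That is close to the 2 mm calibration error.
- **One rough moment:** the wrist read about 28 N when I set the first empty tin down, a firmer touch than intended but well below the 120 N wrist limit. I set the other two down more softly.

No final check failed.

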